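Clamp a tube rack on the shaker with its star wheel

TASK

Set the white tube rack down in the clamp bay of the shaker, between the fixed fence and the padded jaw, square to the jaw. Then, pushing spoke after spoke of the star wheel with the side of the gripper, turn it clockwise until the rack is pressed against the fence and clamped firmly but not crushed, and let go; push the wheel gently, do not push the jaw or its pad by hand, and leave the bottle, the tip box and the jar alone.

Things in the scene. Friction and masses are not known exactly. Their poses are not given: they have to be found in the camera images.
- shaker: Fixed laboratory shaker: grey body, aluminium deck 280 x 420 mm, deck top 80 mm above the bench. Origin under its middle at bench height, z up, long side along its y. On the deck, in a row along y at x = 0: steel fence at the -y end, clamp bay, sliding steel jaw (90 mm wide, 47 mm high) with a rubber pad, star wheel at y = +115 mm under a clear splash guard.
- fence_slots (a point): Middle of the two slots in the deck top in which the steel fence (upright plate 110 mm wide, 50 mm high) was set; axes as the shaker's. The fence's place is not measured: its face that meets the rack lies somewhere from 5 mm to 17 mm towards +y of this point (y = -165 to -153 mm of the shaker). It does not move in use.
- bay (a point): Middle of the clamp bay on the deck's top face, 80 mm above the bench, at x = 0, y = -93 mm of the shaker; axes as the shaker's. The rack stands here with its 100 mm length along the shaker's y; at the start there are at least 10 mm free at both ends.
- guard (a point): Middle of the top face of the clear acrylic splash guard's roof, 168 mm above the bench; axes as the shaker's. The roof is 5 mm thick, 160 mm (x) by 80 mm (y), with an upright sheet under its -y edge. It covers the jaw-side half of the star wheel, up to the wheel's axis: only the wheel's +y half can be reached from above.
- wheel: Star wheel; origin on its upright axis (z up) at mid-height of the spokes, 140 mm above the bench. Five steel spokes 10 mm thick, 72 degrees apart, one along the wheel's own +y (which is the shaker's +y with the jaw right back); each ends in a black 16 mm ball, centre 58 mm from the axis. Black hub 34 mm wide. Under it a round column 40 mm wide, up to 122 mm; beside that it is free down to the deck.
- wheel_hub (a point): Same point as the wheel's origin; how the wheel feels: clockwise from above closes the jaw by 12 mm per rad (range 0 to 5 rad; starts 0 to 0.3). Stiff, stays where left: 0.36 N m turns it free (8 N at 45 mm from the axis), each 10 N of clamp force adds 0.12 N m (2.7 N at 45 mm). Never push it with more than 25 N.
- pad: Black rubber pad 70 x 8 x 36 mm on the jaw, axes as the shaker's; origin at its centre, working face 4 mm towards -y. Springs of 5 N/mm behind it: with the rack on the fence the clamp force grows 60 N per rad of wheel (before that the rack just slides at 2 to 6 N). Firm is 8 to 28 N, best about 17 N; above 36 N the rack is crushed. Only the wheel may move it.
- jaw: Sliding steel jaw that carries the pad: upright plate 90 mm wide, 14 mm thick, 46 mm high; origin at the middle of its foot on the deck, axes as the shaker's. At y = 0 of the shaker when right back; slides towards -y as the wheel turns clockwise. Not to be pushed by hand.
- rack_center (a point): Middle of the loose white plastic tube rack: a block 60 mm (its x) x 100 mm (its y) x 45 mm high, about 0.2 kg, with six capped tubes that stand 15 mm above its top. The point is half-way up the block, 22.5 mm above its underside; z up. Stands on the bench at the start; grip it across the 60 mm.
- bottle: Bystander: amber bottle with a red cap, 60 mm diameter, 115 mm tall; origin under its middle.
- tipbox: Bystander: white box of pipette tips with a yellow top, 85 x 120 mm, 63 mm tall; origin under its middle.
- jar: Bystander: small clear jar with a white lid, 52 mm diameter, 50 mm tall; origin under its middle.

How it is judged:
By the outcome, as a careful person would: the job done as asked, in the order asked, and still so for the second after the job is handed in, with the robot touching nothing.
It also fails if it takes over 72 s, if anything falls off the work surface, if the arm or the gripper's body presses on something with over 40 N, if the wrist force passes 120 N, or if a joint passes its speed limit or range.

ROBOT

A 6-joint arm with a two-finger parallel gripper is mounted at the origin on the work surface. World frame = base frame: x ahead of the robot, y to its left, z up, the work surface at z = 0. Lengths are in m, angles in rad, forces in N, time in s.
With the tool pointing down it reaches from about 0.35 to 0.975 m from the base axis. Payload 4.9 kg.
Tool frame: the origin (TCP) lies between the finger pads; the fingertips stand 19 mm ahead of it and the grasp point (between the pads) is the TCP; z points along the fingers, y is the direction in which the jaws open and shut (so a half turn about z gives the same grasp; the last joint's range is limited). The gripper opens to 85 mm and grips with 20 to 120 N. Pads are 22 mm wide; open, the fingers measure 114 mm over their backs; the gripper's body (76 mm by 85 mm) begins 54 mm behind the grasp point. The pads swing forward as they close: fully open they stand 13 mm farther back than shut.
Start: joints at [1.151, 0.053, 1.613, -0, 1.476, -0.119], TCP at [0.185, 0.597, 0.25] pointing down, gripper open.
Joint ranges: [-3.01, 3.01], [-1.01, 2.22], [0.06, 2.58], [-1.02, 4.17], [0.09, 2.62], [-3.14, 3.14]. Speed limits (rad/s): [2.57, 2.57, 3.14, 3.14, 3.14, 3.14].

INTERFACE

Orientations are given as a unit quaternion [w, x, y, z].
In Python, from station import state, imaging, robot gives the robot as it stands. The module is installed in compiled form; this text tells all that it offers.
- The arm moves only by the shell command python3 -m creep 'ROWS' [OPENING] [FORCE]. ROWS is JSON, a list of rows, each an object with "translation": the shift along the tool's x, y, z in cm, a list of three; "rot": the turn, a rotation vector about the tool's x, y, z in rad, a list of three. A call has 1 to 20 rows; each row is the pose to reach, as a shift and turn from the pose commanded when the call began, along the tool's axes at that moment; what a row does not reach only later rows make up. A row lasts 1/10 s, in which the tool goes at most 50 mm and 8.59 degrees, less where a joint would pass 70% of its speed; a pose out of reach is approached as far as the arm can. A call with a gripper value outside its range is refused whole. OPENING is the closure, from -1 (fully open) to 1 (shut), set as the call begins (- or left out, the last holds). The fingers move at their own pace and stop on an object; FORCE is the grip in N (left out, the last holds). Time passes only in rows, so rows that repeat a pose let the fingers close. It gives the time, the measured TCP pose, the force and the opening at its end, in the units of the state.
- state(): the state, without advancing time (a new reading comes with each control period).
- imaging.snapshot(name): name is "scene" or "side" or "wrist"; returns (picture, depth): 400x640x3 uint8, blue, green, red; 400x640 float32, m along the optical axis (not along the pixel's ray), 0 where there is no reading.
- imaging.get_calibration(name): a dict with "fx", "fy", "cx", "cy" (pixels), "eye" and "rotation" of the camera in the world. Camera axes: x right, y down, z forward; pixel columns grow to the right and rows downward; lengths in m; the calibration is good to about 2 mm. The wrist camera is an equidistant fisheye: a pixel r from the principal point sees the ray r / f radians off the axis. A picture is of the moment at which its call begins: read the wrist's pose just before it. get_calibration takes no time and is no camera call; for the wrist camera it gives the pose at the moment of the call.
- robot.hand_in(): hands the job in, once; it reports no verdict.
The state is a dict: "time_s": time; "q": joint angles; "qvel": joint speeds; "effort": joint torques, N m; "tool_pos": TCP position; "tcp_rot": TCP orientation; "ft_force": force on the tool from outside, world axes, zero at the start; "ft_torque": the same for the moment, N m; "grip_width": opening from 0.0 (shut) to 1.0 (fully open).
Only numpy, scipy, OpenCV 4.12 (cv2) and the standard library are available. Lean on these libraries where they do the work, as an engineer would, in place of code of your own. Each camera call takes 0.05 s, during which the arm holds its last target. There are 200 camera calls.

## Working session

There is one attempt and no reset: what is moved stays moved. The work goes in short steps, Python scripts to look and compute and a shell command to move; the robot and the scene stay as the last step left them, time stands still between calls to the robot, and variables do not carry over. Pictures are saved under pics/ and viewed, about 8 in all and at most 12, crops included, and the job is handed in when it is done.

```bash
mkdir -p pics
cat > h.py <<'E'
import numpy as np, cv2
from station import state, imaging, robot
def snap(n,f):
    c=imaging.get_calibration(n); p,d=imaging.snapshot(n); cv2.imwrite('pics/'+f+'.png',p); np.savez('pics/'+f,d=d,eye=c['eye'],R=c['rotation'],k=[c['fx'],c['fy'],c['cx'],c['cy']]); return p,d,c
E
python3 - <<'E'
from h import *
print(state())
for n in ['scene','side','wrist']:
    p,d,c=snap(n,n+'0'); print(n,c)
E
```

```text
{'time_s': 0.0, 'q': array([ 1.15096628e+00,  5.33643735e-02,  1.61430891e+00,  4.35969166e-06,
        1.47601664e+00, -1.18972419e-01]), 'qvel': array([ 1.62938369e-04, -6.11721015e-04,  7.93035276e-04,  3.16648968e-04,
        1.70623839e-03,  6.60265366e-05]), 'effort': array([ 1.11665024e-03, -3.93677258e+01, -3.70179069e+01, -7.78687195e-05,
        6.96096671e-03, -2.32133289e-05]), 'tool_pos': array([0.18495016, 0.59638556, 0.24904943]), 'tcp_rot': array([-2.81189907e-04,  1.49862239e-01,  9.88706331e-01, -1.01023223e-03]), 'ft_force': array([-0.69867535, -0.52800715,  0.22158196]), 'ft_torque': array([-0.04395511,  0.04600914, -0.00041209]), 'grip_width': 1.0001875493541674}
scene {'fx': 447.44788588954395, 'fy': 447.44788588954395, 'cx': 323.64070654373876, 'cy': 191.7284083158762, 'eye': array([0.93019584, 0.62309977, 1.16678469]), 'rotation': array([-0.0929797 ,  0.30821582,  0.91047327, -0.2596078 ])}
side {'fx': 493.0530860867145, 'fy': 493.0530860867145, 'cx': 321.7612970401995, 'cy': 201.37070189480494, 'eye': array([-0.1146415 , -0.9638895 ,  0.80473205]), 'rotation': array([-0.48854978,  0.83086206, -0.2256634 ,  0.14164528])}
wrist {'fx': 309.70691628693146, 'fy': 309.70691628693146, 'cx': 317.46056816214167, 'cy': 197.15319104405518, 'eye': array([0.11557273, 0.61821755, 0.37242514]), 'rotation': array([0.11689263, 0.79625427, 0.58747181, 0.08480641])}
```

View pics/scene0.png

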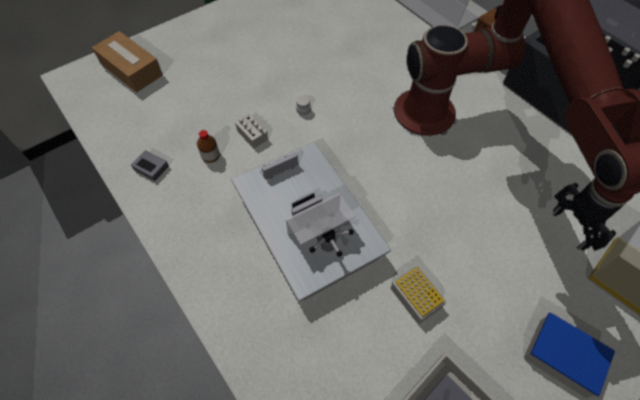

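View pics/side0.png

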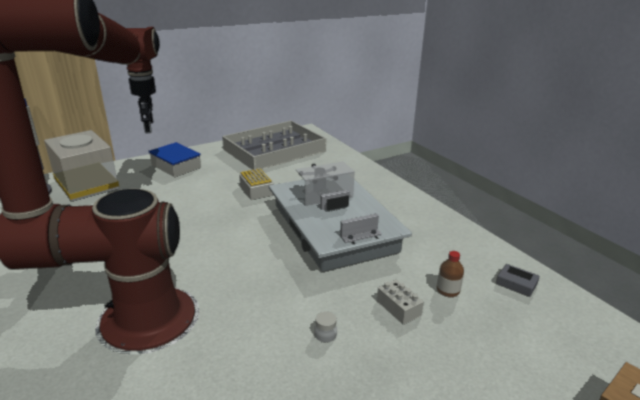

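Scene view: deck corners at about (317,143), (233,181), (303,300), (389,248). The fence is near (282,165), the pad near (305,203) and the wheel near (332,240). The rack is at (251,130), between the bottle (207,147) and the jar (304,104). The side view agrees.

```bash
cat >> h.py <<'E'
from scipy.spatial.transform import Rotation as Ro
def load(f):
    z=np.load('pics/'+f+'.npz'); q=z['R']; return cv2.imread('pics/'+f+'.png'),z['d'],z['eye'],Ro.from_quat(np.r_[q[1:],q[0]]).as_matrix(),z['k']
def rays(uv,R,k,fish=False):
    uv=np.asarray(uv,float).reshape(-1,2); x=(uv[:,0]-k[2])/k[0]; y=(uv[:,1]-k[3])/k[1]
    if fish:
        r=np.hypot(x,y)+1e-12; s=np.sin(r)/r; v=np.c_[x*s,y*s,np.cos(r)]
    else: v=np.c_[x,y,np.ones_like(x)]
    return v@R.T
def onplane(uv,z,eye,R,k,fish=False):
    v=rays(uv,R,k,fish); return eye+v*((z-eye[2])/v[:,2])[:,None]
def cloud(d,eye,R,k,fish=False):
    vv,uu=np.mgrid[:400,:640]; v=rays(np.c_[uu.ravel(),vv.ravel()],R,k,fish); zc=v@R[:,2]
    return (eye+v*(d.ravel()/np.where(abs(zc)<1e-3,1,zc))[:,None]).reshape(400,640,3)
E
python3 - <<'E'
from h import *
p,d,eye,R,k=load('scene0'); P=cloud(d,eye,R,k)
for uv in [(200,300),(250,300),(260,260),(350,100)]: print(uv,P[uv[1],uv[0]].round(3))
c=onplane([(317,143),(233,181),(303,300),(389,248)],.08,eye,R,k); print(c.round(3), c.mean(0))
z=P[...,2]; roi=np.zeros(z.shape,bool); roi[130:310,225:400]=1
m=(roi&(abs(z-.08)<.012)&(d>0)).astype(np.uint8); m=cv2.morphologyEx(m,cv2.MORPH_OPEN,np.ones((3,3)))
n,l,s,_=cv2.connectedComponentsWithStats(m); i=1+s[1:,4].argmax(); XY=P[l==i][:,:2].astype(np.float32); print('deck z',z[l==i].mean(),cv2.minAreaRect(XY))
roi[:]=0; roi[108:150,228:275]=1
m=roi&(z>.03)&(z<.075); XY=P[m][:,:2].astype(np.float32); print('rack',m.sum(),cv2.minAreaRect(XY),z[m].max(),np.median(z[m]))
for nm,(a,b,c_,e) in dict(bottle=(190,220,125,165),jar=(292,315,92,118),tip=(385,450,260,325)).items():
    m=np.zeros(z.shape,bool); m[c_:e,a:b]=1; m&=z>.025; print(nm,P[m].min(0).round(3),P[m].max(0).round(3),P[m].mean(0).round(3))
big=cv2.resize(p[90:310,180:400],None,fx=3,fy=3,interpolation=cv2.INTER_CUBIC)[:600]; cv2.imwrite('pics/crop0.png',big)
E
```

```text
(200, 300) [0.947 0.122 0.   ]
(250, 300) [0.841 0.204 0.003]
(260, 260) [ 0.757  0.122 -0.   ]
(350, 100) [ 0.172 -0.193  0.003]
[[ 0.417 -0.062  0.08 ]
 [ 0.695 -0.098  0.08 ]
 [ 0.743  0.311  0.08 ]
 [ 0.477  0.336  0.08 ]] [0.58289026 0.12195962 0.08      ]
deck z 0.07968123851188073 ((0.5851767063140869, 0.11425426602363586), (0.42357969284057617, 0.2813551723957062), 82.28536987304688)
rack 515 ((0.5301689505577087, -0.2678905129432678), (0.06274980306625366, 0.10496725887060165), 2.2961533069610596) 0.0634903214226108 0.045083606804492415
bottle [ 0.656 -0.299  0.025] [0.93  0.623 1.167] [ 0.691 -0.254  0.086]
jar [ 0.305 -0.284  0.025] [0.93  0.623 1.167] [ 0.343 -0.238  0.064]
tip [0.441 0.404 0.025] [0.93  0.623 1.167] [0.496 0.47  0.063]
```

View pics/crop0.png

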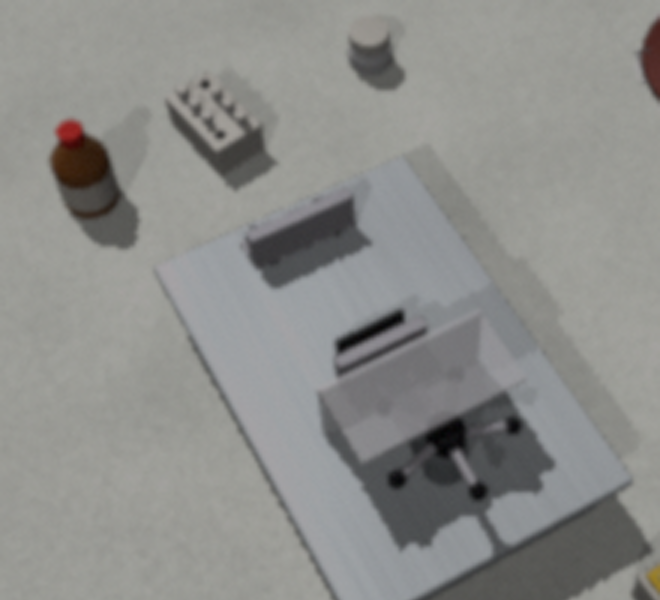

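The deck (0.28 x 0.42, z=0.08) is at (0.584, 0.116) with yaw ≈ -7.7°. The rack is at (0.530, -0.268) with yaw ≈ +2.3°, and the sizes match the given ones. I'll move above the rack for one close look.

```bash
python3 -m creep '[{"translation":[-35.5,-25,0],"rot":[0,0,0.6]},{"translation":[-35.5,-25,0],"rot":[0,0,0.6]},{"translation":[-35.5,-25,0],"rot":[0,0,0.6]},{"translation":[-35.5,-25,0],"rot":[0,0,0.6]},{"translation":[-35.5,-25,0],"rot":[0,0,0.6]},{"translation":[-35.5,-25,0],"rot":[0,0,0.6]},{"translation":[-35.5,-25,0],"rot":[0,0,0.6]},{"translation":[-35.5,-25,0],"rot":[0,0,0.6]},{"translation":[-35.5,-25,0],"rot":[0,0,0.6]},{"translation":[-58.5,-72.4,0],"rot":[0,0,1.23]},{"translation":[-58.5,-72.4,0],"rot":[0,0,1.23]},{"translation":[-58.5,-72.4,0],"rot":[0,0,1.23]},{"translation":[-58.5,-72.4,0],"rot":[0,0,1.23]},{"translation":[-58.5,-72.4,0],"rot":[0,0,1.23]},{"translation":[-58.5,-72.4,0],"rot":[0,0,1.23]},{"translation":[-58.5,-72.4,0],"rot":[0,0,1.23]},{"translation":[-58.5,-72.4,0],"rot":[0,0,1.23]},{"translation":[-58.5,-72.4,0],"rot":[0,0,1.23]},{"translation":[-58.5,-72.4,0],"rot":[0,0,1.23]},{"translation":[-58.5,-72.4,0],"rot":[0,0,1.23]}]' -1 40
python3 -m creep '[{"translation":[0,0,0],"rot":[0,0,0]},{"translation":[0,0,0],"rot":[0,0,0]},{"translation":[0,0,0],"rot":[0,0,0]}]'
cat >> h.py <<'E'
def yaw(): # world direction of tool y, deg
    q=state()['tcp_rot']; M=Ro.from_quat(np.r_[q[1:],q[0]]).as_matrix(); return np.degrees(np.arctan2(M[1,1],M[0,1])),M
def totool(dw): return (yaw()[1].T@np.asarray(dw))*100
E
python3 - <<'E'
from h import *
s=state(); print(s['time_s'],s['tool_pos'],yaw()[0],s['q'][5])
snap('wrist','w1')
p,d,eye,R,k=load('w1'); P=cloud(d,eye,R,k,True); z=P[...,2]
m=(z>.03)&(z<.052)&(abs(P[...,0]-.53)<.08)&(abs(P[...,1]+.268)<.09)
m=cv2.morphologyEx(m.astype(np.uint8),cv2.MORPH_OPEN,np.ones((3,3)))>0
print(m.sum(),np.median(z[m]),cv2.minAreaRect(P[m&(z>.04)][:,:2].astype(np.float32)))
m=(abs(z-.08)<.008); XY=P[m][:,:2].astype(np.float32); print('deck part',cv2.minAreaRect(XY))
E
```

```text
time_s: 2.15
tool_pos: [0.529, -0.2714, 0.2497]
tcp_rot: [-0.0, 0.694, 0.72, -0.0]
ft_force: [-0.2, 0.4, 1.4]
grip_width: 0.998
time_s: 2.45
tool_pos: [0.5293, -0.2668, 0.25]
tcp_rot: [-0.0, 0.692, 0.721, 0.0]
ft_force: [0.0, -0.2, -0.4]
grip_width: 1.002
2.45 [ 0.52926947 -0.26675628  0.25002095] 2.3505062589254533 -0.6335722747342369
3899 0.04469105815877816 ((0.5320759415626526, -0.2701251804828644), (0.06049919128417969, 0.09832905232906342), 2.3370909690856934)
deck part ((0.3744681477546692, -0.16737233102321625), (0.25094175338745117, 0.6829105019569397), 87.41366577148438)
```

View pics/w1.png

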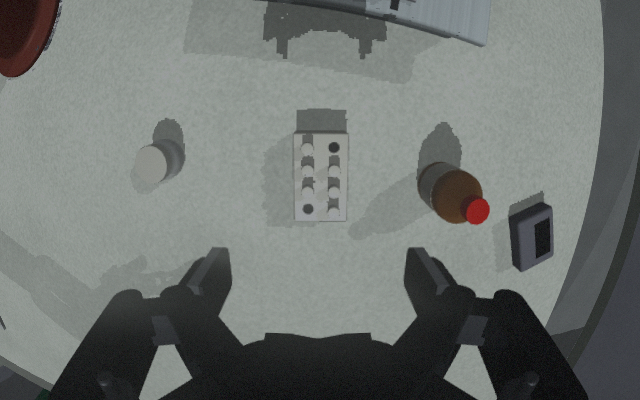

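The rack is seen cleanly under the fingers at (320,177), measured at (0.532, -0.270) with yaw 2.3° and top z 0.045. I'll correct by 3 mm, descend, grip and lift.

```bash
python3 -m creep '[{"translation":[-0.3,0.3,4],"rot":[0,0,0]},{"translation":[-0.3,0.3,8],"rot":[0,0,0]},{"translation":[-0.3,0.3,12],"rot":[0,0,0]},{"translation":[-0.3,0.3,15],"rot":[0,0,0]},{"translation":[-0.3,0.3,17],"rot":[0,0,0]},{"translation":[-0.3,0.3,19],"rot":[0,0,0]},{"translation":[-0.3,0.3,20.5],"rot":[0,0,0]},{"translation":[-0.3,0.3,21.5],"rot":[0,0,0]},{"translation":[-0.3,0.3,22],"rot":[0,0,0]},{"translation":[-0.3,0.3,22],"rot":[0,0,0]},{"translation":[-0.3,0.3,22],"rot":[0,0,0]}]' -1 40
python3 -m creep '[{"translation":[0,0,0],"rot":[0,0,0]},{"translation":[0,0,0],"rot":[0,0,0]},{"translation":[0,0,0],"rot":[0,0,0]},{"translation":[0,0,0],"rot":[0,0,0]},{"translation":[0,0,0],"rot":[0,0,0]},{"translation":[0,0,0],"rot":[0,0,0]},{"translation":[0,0,0],"rot":[0,0,0]},{"translation":[0,0,0],"rot":[0,0,0]}]' 1 40
python3 -m creep '[{"translation":[0,0,-2],"rot":[0,0,0]},{"translation":[0,0,-5],"rot":[0,0,0]},{"translation":[0,0,-9],"rot":[0,0,0]},{"translation":[0,0,-13],"rot":[0,0,0]},{"translation":[0,0,-17],"rot":[0,0,0]},{"translation":[0,0,-20],"rot":[0,0,0]},{"translation":[0,0,-20],"rot":[0,0,0]},{"translation":[0,0,-20],"rot":[0,0,0]}]'
```

```text
time_s: 3.6
tool_pos: [0.5331, -0.2711, 0.0313]
tcp_rot: [0.001, 0.693, 0.721, 0.0]
ft_force: [-0.6, 0.5, 0.1]
grip_width: 1.002
time_s: 4.4
tool_pos: [0.5332, -0.2713, 0.0314]
tcp_rot: [0.001, 0.693, 0.721, 0.0]
ft_force: [-1.5, 0.1, 6.2]
grip_width: 0.692
time_s: 5.2
tool_pos: [0.5322, -0.2706, 0.2295]
tcp_rot: [-0.0, 0.693, 0.721, -0.0]
ft_force: [0.7, -0.6, -2.5]
grip_width: 0.698
```

```bash
python3 -m creep '[{"translation":[4,0.7,0],"rot":[0,0,0.02]},{"translation":[8,1.4,0],"rot":[0,0,0.05]},{"translation":[12,2,0],"rot":[0,0,0.08]},{"translation":[16,2.8,0],"rot":[0,0,0.1]},{"translation":[20,3.5,0],"rot":[0,0,0.13]},{"translation":[24,4.2,0],"rot":[0,0,0.15]},{"translation":[27.5,4.8,0],"rot":[0,0,0.175]},{"translation":[29.3,5.1,0],"rot":[0,0,0.175]},{"translation":[29.3,5.1,0],"rot":[0,0,0.175]},{"translation":[29.3,5.1,0],"rot":[0,0,0.175]},{"translation":[29.3,5.1,0],"rot":[0,0,0.175]}]'
python3 - <<'E'
from h import *
s=state(); print(s['time_s'],s['tool_pos'],yaw()[0])
p,d,c=snap('wrist','w2')
p,d,eye,R,k=load('w2'); P=cloud(d,eye,R,k,True)
snap('scene','s2')
p,d,eye,R,k=load('w2'); P=cloud(d,eye,R,k,True)
for f,pp in (('w2',P),):
    z=pp[...,2]
    m=(abs(z-.08)<.006)&(abs(pp[...,0]-.58)<.2)&(abs(pp[...,1]-.12)<.27); print(f,cv2.minAreaRect(pp[m][:,:2].astype(np.float32)),m.sum())
E
```

```text
time_s: 6.3
tool_pos: [0.571, 0.0233, 0.2285]
tcp_rot: [-0.001, 0.754, 0.657, -0.001]
ft_force: [-0.5, -0.7, -1.6]
grip_width: 0.697
6.3 [0.57099278 0.02325773 0.22849567] -7.789302155494854
w2 ((0.5792754292488098, 0.058089837431907654), (0.30160853266716003, 0.28020501136779785), 82.40137481689453) 43472
```

View pics/w2.png

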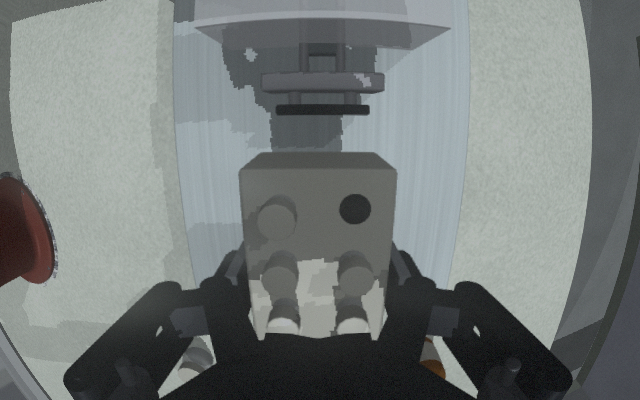

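```bash
cat >> h.py <<'E'
a=np.radians(-7.6); EX=np.array([np.cos(a),np.sin(a),0]); EY=np.array([-np.sin(a),np.cos(a),0])
O=.566*EX+.1907*EY   # shaker origin
def sh(P): Q=np.asarray(P)-O; return np.stack([Q@EX,Q@EY,Q[...,2]],-1)
E
python3 - <<'E'
from h import *
for f,fi in (('scene0',0),('w2',1),('side0',0)):
    p,d,eye,R,k=load(f); P=sh(cloud(d,eye,R,k,bool(fi))); x,y,z=P[...,0],P[...,1],P[...,2]
    m=(d>0)&(abs(x)<.15)
    fe=m&(abs(x)<.05)&(z>.095)&(z<.132)&(y>-.2)&(y<-.14)
    pd=m&(abs(x)<.06)&(z>.095)&(z<.132)&(y>-.06)&(y<.03)
    print(f,'O',O)
    for n,q in (('fence',fe),('jaw/pad',pd)):
        if q.sum(): print(n,q.sum(),'y pct',np.percentile(y[q],[1,5,25,50,75,95,99]).round(4),'x',np.percentile(x[q],[1,99]).round(3),'z',np.percentile(z[q],[1,99]).round(3))
    dk=pd&(p.max(2)<60); 
    if dk.sum(): print('dark',dk.sum(),'y',np.percentile(y[dk],[2,50,98]).round(4),'x',np.percentile(x[dk],[2,98]).round(3))
E
```

```text
scene0 O [0.58624929 0.11416769 0.        ]
fence 339 y pct [-0.1674 -0.1648 -0.1566 -0.1541 -0.1531 -0.1517 -0.1508] x [-0.05   0.049] z [0.096 0.132]
jaw/pad 341 y pct [-0.024  -0.0218 -0.0173 -0.0021  0.0049  0.0072  0.0079] x [-0.043  0.044] z [0.107 0.131]
dark 78 y [-0.0203 -0.0179 -0.0155] x [-0.031  0.031]
w2 O [0.58624929 0.11416769 0.        ]
jaw/pad 4174 y pct [-0.0245 -0.0233 -0.0166 -0.0039  0.0023  0.0166  0.0276] x [-0.042  0.043] z [0.095 0.128]
dark 1014 y [-0.0245 -0.0205 -0.0068] x [-0.033  0.033]
side0 O [0.58624929 0.11416769 0.        ]
fence 445 y pct [-0.1709 -0.1696 -0.1675 -0.1659 -0.164  -0.1576 -0.1538] x [-0.049  0.049] z [0.095 0.131]
jaw/pad 403 y pct [-0.0299 -0.0271 -0.0243 -0.0123 -0.0048  0.0032  0.0068] x [-0.046  0.041] z [0.096 0.129]
dark 184 y [-0.0301 -0.0246 -0.0191] x [-0.035  0.03 ]
```

Fence face is at y ≈ -153.5 mm and pad face at ≈ -24 mm, so about 30 mm is free, or ~2.45 rad of wheel to contact. The rack hangs square above the bay and needs 3 mm in x. I'll lower it now.

```bash
python3 -m creep '[{"translation":[0,0.3,2],"rot":[0,0,-0.003]},{"translation":[0,0.3,5],"rot":[0,0,-0.003]},{"translation":[0,0.3,7.5],"rot":[0,0,-0.003]},{"translation":[0,0.3,9.5],"rot":[0,0,-0.003]},{"translation":[0,0.3,10.5],"rot":[0,0,-0.003]},{"translation":[0,0.3,11],"rot":[0,0,-0.003]},{"translation":[0,0.3,11.3],"rot":[0,0,-0.003]},{"translation":[0,0.3,11.6],"rot":[0,0,-0.003]},{"translation":[0,0.3,11.7],"rot":[0,0,-0.003]},{"translation":[0,0.3,11.7],"rot":[0,0,-0.003]}]'
```

```text
time_s: 7.4
tool_pos: [0.5751, 0.0236, 0.1139]
tcp_rot: [0.0, 0.752, 0.659, 0.0]
ft_force: [-0.5, -0.2, -1.5]
grip_width: 0.695
```

Still hanging, with no contact. I'll lower it further in small steps.

```bash
python3 -m creep '[{"translation":[0,0,0.1],"rot":[0,0,0]},{"translation":[0,0,0.15],"rot":[0,0,0]},{"translation":[0,0,0.2],"rot":[0,0,0]},{"translation":[0,0,0.2],"rot":[0,0,0]}]'
python3 -m creep '[{"translation":[0,0,0.1],"rot":[0,0,0]},{"translation":[0,0,0.1],"rot":[0,0,0]}]'
```

```text
time_s: 7.8
tool_pos: [0.5748, 0.0236, 0.1115]
tcp_rot: [0.0, 0.752, 0.659, 0.0]
ft_force: [-1.0, -0.0, -1.2]
grip_width: 0.693
time_s: 8.0
tool_pos: [0.5749, 0.0237, 0.1114]
tcp_rot: [-0.0, 0.752, 0.659, -0.0]
ft_force: [-3.8, 0.5, 5.5]
grip_width: 0.697
```

```bash
python3 -m creep '[{"translation":[0,0,-0.1],"rot":[0,0,0]},{"translation":[0,0,-0.1],"rot":[0,0,0]},{"translation":[0,0,-0.1],"rot":[0,0,0]},{"translation":[0,0,-0.1],"rot":[0,0,0]},{"translation":[0,0,-0.1],"rot":[0,0,0]},{"translation":[0,0,-0.1],"rot":[0,0,0]},{"translation":[0,0,-1],"rot":[0,0,0]},{"translation":[0,0,-3],"rot":[0,0,0]},{"translation":[0,0,-6],"rot":[0,0,0]},{"translation":[0,0,-10],"rot":[0,0,0]},{"translation":[0,0,-14],"rot":[0,0,0]},{"translation":[0,0,-14],"rot":[0,0,0]}]' -1
python3 -m creep '[{"translation":[4,0,0],"rot":[0,0,0]},{"translation":[8,0,0],"rot":[0,0,0]},{"translation":[12,0,0],"rot":[0,0,0]},{"translation":[12,0,0],"rot":[0,0,0]},{"translation":[12,0,0],"rot":[0,0,0]},{"translation":[12,0,0],"rot":[0,0,0]}]' 1
python3 - <<'E'
from h import *
s=state(); print(s['time_s'],s['tool_pos'],sh(s['tool_pos']),yaw()[0],s['grip_width'])
snap('wrist','w3'); snap('scene','s3')
p,d,eye,R,k=load('w3')
import numpy as np
P=sh(cloud(d,eye,R,k,True)); z=P[...,2]
m=(abs(z-.08)<.006)&(abs(P[...,0])<.2)&(abs(P[...,1])<.25); print(cv2.minAreaRect(P[m][:,:2].astype(np.float32)),m.sum())
m=(z>.115)&(z<.165)&(abs(P[...,0])<.09)&(abs(P[...,1]-.115)<.09)&(p.max(2)<50)
print(m.sum()); n,l,st,c=cv2.connectedComponentsWithStats(m.astype(np.uint8))
for i in range(1,n):
    if st[i,4]>30: print(st[i],c[i].round(0),np.median(P[l==i],0).round(4), sh(onplane(c[i],.14,eye,R,k,True)).round(4))
p,d,eye,R,k=load('s3'); P=sh(cloud(d,eye,R,k)); z=P[...,2]
m=(z>.118)&(z<.131)&(abs(P[...,0])<.05)&(P[...,1]>-.147)&(P[...,1]<-.036); print('rack?',m.sum(),cv2.minAreaRect(P[m][:,:2].astype(np.float32)))
E
```

```text
time_s: 9.2
tool_pos: [0.5782, 0.0234, 0.2593]
tcp_rot: [0.005, 0.752, 0.659, 0.005]
ft_force: [0.1, 0.1, 1.0]
grip_width: 1.004
time_s: 9.8
tool_pos: [0.5904, 0.1418, 0.2502]
tcp_rot: [0.0, 0.752, 0.659, -0.0]
ft_force: [-0.5, -0.9, 0.4]
grip_width: 0.003
9.8 [0.59039748 0.14183995 0.25017521] [0.00045192 0.02797781 0.25017521] -7.596196585864135 0.0026832673570814
((0.0009131282567977905, 0.018756836652755737), (0.28008705377578735, 0.3846757411956787), 0.16494067013263702) 39403
1220
[311   4  21  17 263] [321.  12.] [0.0029 0.1724 0.1459] [[0.003  0.1746 0.14  ]]
[236  54  18  19 220] [244.  62.] [-0.0528  0.1356  0.1458] [[-0.0544  0.1365  0.14  ]]
[295  64  46  21 675] [318.  75.] [1.000e-04 1.230e-01 1.535e-01] [[0.0005 0.1248 0.14  ]]
rack? 352 ((0.0015348009765148163, -0.09032803773880005), (0.10360758006572723, 0.05969300493597984), 87.44845581054688)
```

View pics/w3.png

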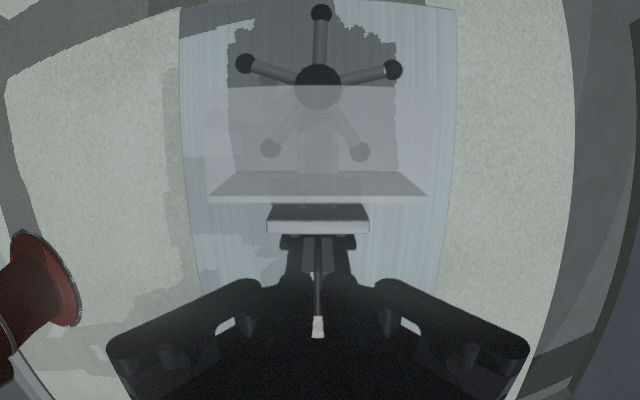

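The rack is released and stands square in the bay. The wheel's top ball is at (321,12), which is shaker (0.003, 0.174), so it starts at θ≈0.05 rad and its centre is near (0, 0.1155) as specified. The left spoke's ball is at (244,62).

I'll go into the gap left of the top spoke. The tool axes line up with the shaker: tool x is shaker +y and tool y is shaker +x.

```bash
python3 -m creep '[{"translation":[4,-1,0],"rot":[0,0,0]},{"translation":[8,-2,0],"rot":[0,0,0]},{"translation":[11,-2.45,0],"rot":[0,0,0]},{"translation":[12.5,-2.45,0],"rot":[0,0,0]},{"translation":[12.5,-2.45,0],"rot":[0,0,0]},{"translation":[12.5,-2.45,3],"rot":[0,0,0]},{"translation":[12.5,-2.45,6],"rot":[0,0,0]},{"translation":[12.5,-2.45,8],"rot":[0,0,0]},{"translation":[12.5,-2.45,9.5],"rot":[0,0,0]},{"translation":[12.5,-2.45,10.5],"rot":[0,0,0]},{"translation":[12.5,-2.45,11],"rot":[0,0,0]},{"translation":[12.5,-2.45,11],"rot":[0,0,0]}]'
python3 - <<'E'
from h import *
s=state(); print(sh(s['tool_pos']),s['ft_force'])
c=np.array([.0005,.1155]); 
for b in range(122,30,-6):
    t=c+.045*np.array([np.cos(np.radians(b)),np.sin(np.radians(b))]); dd=(t-sh(s['tool_pos'])[:2])*100; print(b,'tool x,y cm',dd[::-1].round(2))
E
```

```text
time_s: 11.1
tool_pos: [0.5829, 0.2693, 0.1402]
tcp_rot: [0.0, 0.752, 0.659, -0.0]
ft_force: [0.7, 0.1, -0.2]
grip_width: 0.001
[-0.02388524  0.15333868  0.14023382] [ 0.70247378  0.13452368 -0.17458699]
122 tool x,y cm [0.03 0.05]
116 tool x,y cm [0.26 0.47]
110 tool x,y cm [0.44 0.9 ]
104 tool x,y cm [0.58 1.35]
98 tool x,y cm [0.67 1.81]
92 tool x,y cm [0.71 2.28]
86 tool x,y cm [0.71 2.75]
80 tool x,y cm [0.65 3.22]
74 tool x,y cm [0.54 3.68]
68 tool x,y cm [0.39 4.12]
62 tool x,y cm [0.19 4.55]
56 tool x,y cm [-0.05  4.95]
50 tool x,y cm [-0.34  5.33]
44 tool x,y cm [-0.66  5.68]
38 tool x,y cm [-1.01  5.98]
32 tool x,y cm [-1.4   6.25]
```

```bash
python3 -m creep '[{"translation":[0.15,0.25,0],"rot":[0,0,0]},{"translation":[0.26,0.47,0],"rot":[0,0,0]},{"translation":[0.35,0.7,0],"rot":[0,0,0]},{"translation":[0.44,0.9,0],"rot":[0,0,0]},{"translation":[0.51,1.1,0],"rot":[0,0,0]},{"translation":[0.58,1.35,0],"rot":[0,0,0]},{"translation":[0.63,1.6,0],"rot":[0,0,0]},{"translation":[0.67,1.81,0],"rot":[0,0,0]}]'
python3 -m creep '[{"translation":[0.04,0.23,0],"rot":[0,0,0]},{"translation":[0.04,0.47,0],"rot":[0,0,0]},{"translation":[0.04,0.7,0],"rot":[0,0,0]},{"translation":[0.04,0.94,0],"rot":[0,0,0]},{"translation":[0.01,1.2,0],"rot":[0,0,0]},{"translation":[-0.02,1.41,0],"rot":[0,0,0]},{"translation":[-0.08,1.65,0],"rot":[0,0,0]},{"translation":[-0.13,1.87,0],"rot":[0,0,0]}]'
```

```text
time_s: 11.9
tool_pos: [0.5989, 0.2738, 0.1398]
tcp_rot: [-0.002, 0.752, 0.659, -0.004]
ft_force: [-10.1, -1.9, 3.7]
grip_width: -0.001
time_s: 12.7
tool_pos: [0.6165, 0.2707, 0.1385]
tcp_rot: [-0.003, 0.752, 0.659, -0.004]
ft_force: [-9.9, 0.4, 0.5]
grip_width: 0.001
```

```bash
python3 -m creep '[{"translation":[-0.07,0.22,0],"rot":[0,0,0]},{"translation":[-0.15,0.44,0],"rot":[0,0,0]},{"translation":[-0.25,0.66,0],"rot":[0,0,0]},{"translation":[-0.35,0.87,0],"rot":[0,0,0]},{"translation":[-0.47,1.08,0],"rot":[0,0,0]},{"translation":[-0.59,1.27,0],"rot":[0,0,0]},{"translation":[-0.73,1.47,0],"rot":[0,0,0]},{"translation":[-0.88,1.65,0],"rot":[0,0,0]}]'
python3 -m creep '[{"translation":[-0.16,0.18,0],"rot":[0,0,0]},{"translation":[-0.32,0.35,0],"rot":[0,0,0]},{"translation":[-0.5,0.51,0],"rot":[0,0,0]},{"translation":[-0.67,0.65,0],"rot":[0,0,0]},{"translation":[-0.67,0.65,0],"rot":[0,0,0]}]'
python3 - <<'E'
from h import *
s=state(); print(sh(s['tool_pos']),s['ft_force'])
snap('wrist','w4'); p,d,eye,R,k=load('w4'); P=sh(cloud(d,eye,R,k,True)); z=P[...,2]
m=(z>.135)&(z<.16)&(abs(P[...,0])<.09)&(abs(P[...,1]-.115)<.09)&(p.max(2)<50)
n,l,st,c=cv2.connectedComponentsWithStats(m.astype(np.uint8))
for i in range(1,n):
    if st[i,4]>30: print(st[i],c[i].round(0),np.median(P[l==i],0).round(4))
E
```

```text
time_s: 13.5
tool_pos: [0.6318, 0.2609, 0.1383]
tcp_rot: [-0.004, 0.752, 0.659, -0.003]
ft_force: [-7.4, 5.1, -1.3]
grip_width: 0.002
time_s: 14.0
tool_pos: [0.6374, 0.2539, 0.1382]
tcp_rot: [-0.004, 0.752, 0.659, -0.002]
ft_force: [-7.0, 6.6, -2.0]
grip_width: 0.001
[0.03225435 0.1452329  0.13816749] [-7.03759603  6.60724084 -2.01516105]
[238 208  18  23 189] [248. 219.] [0.0036 0.1732 0.1446]
[231 210  13  13  43] [237. 216.] [-1.000e-04  1.753e-01  1.469e-01]
[315 249   6  25 144] [318. 261.] [0.0324 0.1562 0.1471]
[285 256  20  19 210] [294. 266.] [0.0223 0.1522 0.145 ]
[333 256  17  19 182] [341. 264.] [0.0422 0.1522 0.1433]
[356 276  12  10  54] [361. 280.] [0.0522 0.1431 0.1422]
[319 289   3  14  31] [320. 294.] [0.0334 0.1457 0.1563]
[217 317  19  17 152] [226. 325.] [-0.0098  0.124   0.1534]
```

View pics/w4.png

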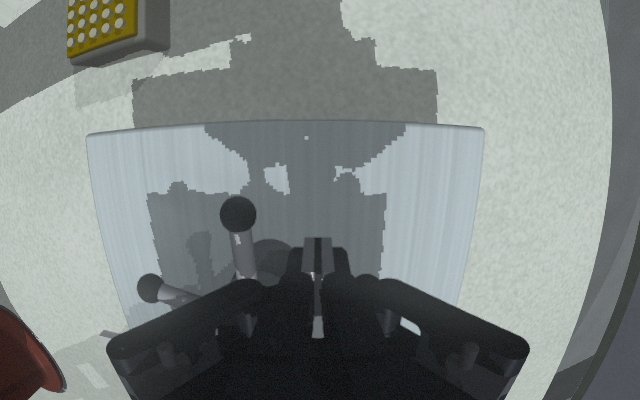

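A spoke now stands at (238,214), shaker (~0.002, 0.174). So push 1 gave ~72° (θ≈1.30) at about 10 N. Next I back off, lift, return and push the second spoke the same way.

```bash
python3 -m creep '[{"translation":[0.4,-0.4,0],"rot":[0,0,0]},{"translation":[0.7,-0.7,0],"rot":[0,0,0]},{"translation":[0.7,-0.7,-2],"rot":[0,0,0]},{"translation":[0.7,-0.7,-4.8],"rot":[0,0,0]},{"translation":[1,-3,-4.8],"rot":[0,0,0]},{"translation":[1,-5,-4.8],"rot":[0,0,0]},{"translation":[1,-6,-4.8],"rot":[0,0,0]},{"translation":[1,-6,-4.8],"rot":[0,0,0]},{"translation":[1,-6,-3],"rot":[0,0,0]},{"translation":[1,-6,-1],"rot":[0,0,0]},{"translation":[1,-6,0],"rot":[0,0,0]},{"translation":[1,-6,0],"rot":[0,0,0]}]'
python3 -m creep '[{"translation":[0.15,0.25,0],"rot":[0,0,0]},{"translation":[0.26,0.47,0],"rot":[0,0,0]},{"translation":[0.35,0.7,0],"rot":[0,0,0]},{"translation":[0.44,0.9,0],"rot":[0,0,0]},{"translation":[0.51,1.1,0],"rot":[0,0,0]},{"translation":[0.58,1.35,0],"rot":[0,0,0]},{"translation":[0.63,1.6,0],"rot":[0,0,0]},{"translation":[0.67,1.81,0],"rot":[0,0,0]}]'
python3 -m creep '[{"translation":[0.04,0.23,0],"rot":[0,0,0]},{"translation":[0.04,0.47,0],"rot":[0,0,0]},{"translation":[0.04,0.7,0],"rot":[0,0,0]},{"translation":[0.04,0.94,0],"rot":[0,0,0]},{"translation":[0.01,1.2,0],"rot":[0,0,0]},{"translation":[-0.02,1.41,0],"rot":[0,0,0]},{"translation":[-0.08,1.65,0],"rot":[0,0,0]},{"translation":[-0.13,1.87,0],"rot":[0,0,0]}]'
```

```text
time_s: 15.25
tool_pos: [0.5813, 0.2688, 0.1366]
tcp_rot: [-0.001, 0.752, 0.659, -0.003]
ft_force: [-0.5, 0.1, -0.1]
grip_width: -0.002
time_s: 16.05
tool_pos: [0.5986, 0.2733, 0.1398]
tcp_rot: [-0.002, 0.752, 0.659, -0.004]
ft_force: [-11.7, -1.6, 0.5]
grip_width: -0.001
time_s: 16.85
tool_pos: [0.6165, 0.2707, 0.1391]
tcp_rot: [-0.003, 0.752, 0.659, -0.003]
ft_force: [-10.8, 1.8, -0.3]
grip_width: -0.0
```

```bash
python3 -m creep '[{"translation":[-0.07,0.22,0],"rot":[0,0,0]},{"translation":[-0.15,0.44,0],"rot":[0,0,0]},{"translation":[-0.25,0.66,0],"rot":[0,0,0]},{"translation":[-0.35,0.87,0],"rot":[0,0,0]}]'
python3 -m creep '[{"translation":[-0.12,0.21,0],"rot":[0,0,0]},{"translation":[-0.24,0.4,0],"rot":[0,0,0]},{"translation":[-0.38,0.6,0],"rot":[0,0,0]},{"translation":[-0.53,0.78,0],"rot":[0,0,0]}]'
python3 - <<'E'
from h import *
for n in ('scene','side'):
    snap(n,n+'5'); p,d,eye,R,k=load(n+'5'); P=sh(cloud(d,eye,R,k)); x,y,z=P[...,0],P[...,1],P[...,2]
    s=state()
    m=(d>0)&(z>.117)&(z<.131)&(abs(x)<.034)&(y>-.175)&(y<.01)
    dk=m&(p.max(2)<60)&(y>-.07)
    print(n,'dark',dk.sum(),np.percentile(y[dk],[2,50,98]).round(4) if dk.sum() else '')
    h,e=np.histogram(y[m],bins=np.arange(-.175,.012,.005)); print([(round(b*1000),int(c)) for b,c in zip(e,h)])
print(s['ft_force'],s['ft_torque'],s['time_s'])
p=cv2.imread('pics/scene5.png'); cv2.imwrite('pics/c5.png',cv2.resize(p[130:290,220:400],None,fx=3.5,fy=3.5,interpolation=cv2.INTER_CUBIC))
E
```

```text
time_s: 17.25
tool_pos: [0.6248, 0.2668, 0.1391]
tcp_rot: [-0.003, 0.752, 0.659, -0.003]
ft_force: [-10.2, 1.5, -0.9]
grip_width: 0.003
time_s: 17.65
tool_pos: [0.6321, 0.261, 0.1392]
tcp_rot: [-0.003, 0.752, 0.659, -0.002]
ft_force: [-8.4, 5.1, -1.4]
grip_width: -0.003
scene dark 17 [-0.0632 -0.0461 -0.0264]
[(-175, 0), (-170, 12), (-165, 20), (-160, 31), (-155, 50), (-150, 19), (-145, 26), (-140, 24), (-135, 33), (-130, 23), (-125, 17), (-120, 18), (-115, 26), (-110, 29), (-105, 17), (-100, 20), (-95, 17), (-90, 36), (-85, 23), (-80, 23), (-75, 23), (-70, 17), (-65, 15), (-60, 13), (-55, 14), (-50, 12), (-45, 5), (-40, 0), (-35, 3), (-30, 6), (-25, 16), (-20, 3), (-15, 0), (-10, 0), (-5, 0), (0, 0), (5, 0)]
side dark 2 [-0.0547 -0.0512 -0.0478]
[(-175, 4), (-170, 75), (-165, 35), (-160, 25), (-155, 10), (-150, 10), (-145, 20), (-140, 23), (-135, 16), (-130, 15), (-125, 19), (-120, 25), (-115, 16), (-110, 9), (-105, 11), (-100, 16), (-95, 16), (-90, 8), (-85, 7), (-80, 12), (-75, 14), (-70, 17), (-65, 12), (-60, 12), (-55, 10), (-50, 6), (-45, 5), (-40, 19), (-35, 42), (-30, 24), (-25, 17), (-20, 2), (-15, 0), (-10, 0), (-5, 0), (0, 0), (5, 0)]
[-7.04269458  4.03520136 -2.10052564] [ 0.67393283  1.15416913 -0.05344606] 17.75
```

View pics/c5.png

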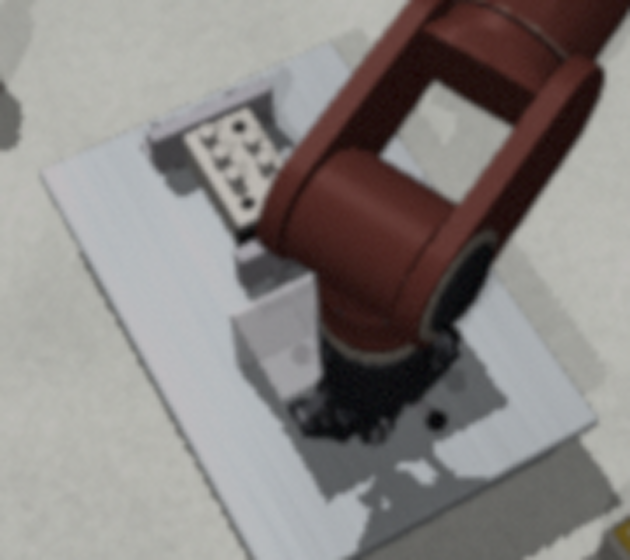

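```bash
cat >> h.py <<'E'
def tq():
    s=state(); t=sh(s['tool_pos']); f=s['ft_force']; F=np.array([f@EX,f@EY]); r=t[:2]-[.0005,.1155]
    # torque arms for TCP and for leading corner
    o=[]
    for c in ((0,0),(.0145,-.011)):
        q=r+c; o.append(q[0]*F[1]-q[1]*F[0])
    print('t',s['time_s'],'tcp',t.round(4),'r',np.hypot(*r).round(4),'beta',np.degrees(np.arctan2(r[1],r[0])).round(1),'F',F.round(1),np.hypot(*F).round(1),'torque tcp/corner',np.round(o,3))
E
P='python3 -c "from h import *;tq()"'; eval $P
python3 -m creep '[{"translation":[-0.08,0.09,0],"rot":[0,0,0]},{"translation":[-0.16,0.18,0],"rot":[0,0,0]},{"translation":[-0.16,0.18,0],"rot":[0,0,0]}]' >/dev/null; eval $P
python3 -m creep '[{"translation":[-0.08,0.09,0],"rot":[0,0,0]},{"translation":[-0.16,0.17,0],"rot":[0,0,0]},{"translation":[-0.16,0.17,0],"rot":[0,0,0]}]' >/dev/null; eval $P
python3 -m creep '[{"translation":[-0.08,0.08,0],"rot":[0,0,0]},{"translation":[-0.17,0.15,0],"rot":[0,0,0]},{"translation":[-0.17,0.15,0],"rot":[0,0,0]}]' >/dev/null; eval $P
python3 - <<'E'
from h import *
snap('wrist','w6'); p,d,eye,R,k=load('w6'); P=sh(cloud(d,eye,R,k,True)); z=P[...,2]
m=(z>.135)&(z<.16)&(abs(P[...,0])<.02)&(abs(P[...,1]-.174)<.015)&(p.max(2)<50)
n,l,st,c=cv2.connectedComponentsWithStats(m.astype(np.uint8)); i=1+st[1:,4].argmax(); q=sh(onplane(c[i],.142,eye,R,k,True)); print(st[i],np.median(P[l==i],0).round(4),q)
E
```

```text
t 17.75 tcp [0.0263 0.1515 0.1392] r 0.0442 beta 54.4 F [-7.5  3.1] 8.1 torque tcp/corner [0.349 0.311]
t 18.05 tcp [0.0279 0.1501 0.1392] r 0.0442 beta 51.6 F [-9.3  4.1] 10.2 torque tcp/corner [0.435 0.393]
t 18.35 tcp [0.0295 0.1487 0.1392] r 0.0441 beta 48.8 F [-8.6  4.5] 9.7 torque tcp/corner [0.417 0.388]
t 18.65 tcp [0.0309 0.1471 0.1392] r 0.0439 beta 46.1 F [-8.7  4.4] 9.8 torque tcp/corner [0.41  0.379]
[237 209  15  23 142] [0.0009 0.1742 0.1437] [[0.00036578 0.17370725 0.142     ]]
```

Torque is steady at ~0.38–0.41 N m, so the rack is still just sliding. The ball at (244,220) puts the wheel at θ≈2.5. I'll continue in small steps and watch the torque.

```bash
P='python3 -c "from h import *;tq()"'
python3 -m creep '[{"translation":[-0.1,0.07,0],"rot":[0,0,0]},{"translation":[-0.19,0.14,0],"rot":[0,0,0]},{"translation":[-0.19,0.14,0],"rot":[0,0,0]}]' >/dev/null; eval $P
python3 -m creep '[{"translation":[-0.1,0.07,0],"rot":[0,0,0]},{"translation":[-0.2,0.13,0],"rot":[0,0,0]},{"translation":[-0.2,0.13,0],"rot":[0,0,0]}]' >/dev/null; eval $P
python3 -m creep '[{"translation":[-0.1,0.06,0],"rot":[0,0,0]},{"translation":[-0.2,0.11,0],"rot":[0,0,0]},{"translation":[-0.2,0.11,0],"rot":[0,0,0]}]' >/dev/null; eval $P
```

```text
t 19.0 tcp [0.032  0.1455 0.1392] r 0.0435 beta 43.6 F [-9.4  5.9] 11.1 torque tcp/corner [0.469 0.45 ]
t 19.3 tcp [0.0333 0.1439 0.1391] r 0.0434 beta 40.9 F [-10.2   6.3] 11.9 torque tcp/corner [0.495 0.474]
t 19.6 tcp [0.034  0.1422 0.1391] r 0.0428 beta 38.5 F [-10.9   6.9] 12.9 torque tcp/corner [0.52 0.5 ]
```

The rack has met the fence: torque is up to ~0.51 N m, or about 12 N of clamp force. Two more steps should reach ~17 N.

```bash
P='python3 -c "from h import *;tq()"'
python3 -m creep '[{"translation":[-0.1,0.05,0],"rot":[0,0,0]},{"translation":[-0.2,0.1,0],"rot":[0,0,0]},{"translation":[-0.2,0.1,0],"rot":[0,0,0]}]' >/dev/null; eval $P
python3 -m creep '[{"translation":[-0.1,0.05,0],"rot":[0,0,0]},{"translation":[-0.2,0.09,0],"rot":[0,0,0]},{"translation":[-0.2,0.09,0],"rot":[0,0,0]}]' >/dev/null; eval $P
```

```text
t 19.9 tcp [0.0351 0.1406 0.139 ] r 0.0427 beta 36.0 F [-10.    8.6] 13.2 torque tcp/corner [0.547 0.561]
t 20.2 tcp [0.0357 0.1389 0.139 ] r 0.0422 beta 33.6 F [-11.1   8.8] 14.2 torque tcp/corner [0.57  0.576]
```

Torque of ~0.575 N m means ≈17–18 N clamp force. I'll back off, lift, retreat and check.

```bash
python3 -m creep '[{"translation":[0.3,-0.2,0],"rot":[0,0,0]},{"translation":[0.6,-0.4,0],"rot":[0,0,0]},{"translation":[0.9,-0.6,0],"rot":[0,0,0]},{"translation":[1.1,-0.8,0],"rot":[0,0,0]},{"translation":[1.1,-0.8,0],"rot":[0,0,0]},{"translation":[1.1,-0.8,-2],"rot":[0,0,0]},{"translation":[1.1,-0.8,-5],"rot":[0,0,0]},{"translation":[1.1,-0.8,-9],"rot":[0,0,0]},{"translation":[1.1,-0.8,-13],"rot":[0,0,0]},{"translation":[-3,-3,-17],"rot":[0,0,0]},{"translation":[-7,-4,-17],"rot":[0,0,0]},{"translation":[-10,-4,-17],"rot":[0,0,0]},{"translation":[-13,-4,-17],"rot":[0,0,0]},{"translation":[-16,-4,-17],"rot":[0,0,0]},{"translation":[-16,-4,-17],"rot":[0,0,0]},{"translation":[-16,-4,-17],"rot":[0,0,0]},{"translation":[-16,-4,-17],"rot":[0,0,0]}]'
python3 - <<'E'
from h import *
s=state(); print(s['time_s'],sh(s['tool_pos']),s['ft_force'])
snap('wrist','w7'); snap('side','side7'); p,d,eye,R,k=load('w7'); P=sh(cloud(d,eye,R,k,True)); z=P[...,2]
m=(z>.135)&(z<.16)&(abs(P[...,0])<.09)&(abs(P[...,1]-.125)<.08)&(p.max(2)<60)
n,l,st,c=cv2.connectedComponentsWithStats(m.astype(np.uint8))
for i in range(1,n):
    if st[i,4]>40: print('ball',c[i].round(),sh(onplane(c[i],.142,eye,R,k,True)).round(4))
p2=cv2.imread('pics/side7.png'); c2=cv2.resize(p2[150:290,250:420],None,fx=3,fy=3,interpolation=cv2.INTER_CUBIC)
W=np.zeros((600,800,3),np.uint8); W[:320,:512]=cv2.resize(p,(512,320)); W[-420:,-510:]=c2; W[:320,:512]=cv2.resize(p,(512,320)); cv2.imwrite('pics/f7.png',W)
E
```

```text
time_s: 21.9
tool_pos: [0.5829, 0.0904, 0.3104]
tcp_rot: [-0.0, 0.752, 0.659, 0.0]
ft_force: [0.2, -0.1, 0.2]
grip_width: -0.001
21.9 [-1.32340183e-04 -2.40245181e-02  3.10419883e-01] [ 0.20961465 -0.07210639  0.1932827 ]
ball [262.  15.] [[-0.0524  0.1397  0.142 ]]
ball [318.  26.] [[0.0005 0.1276 0.142 ]]
ball [379.  27.] [[0.0577 0.128  0.142 ]]
```

View pics/f7.png

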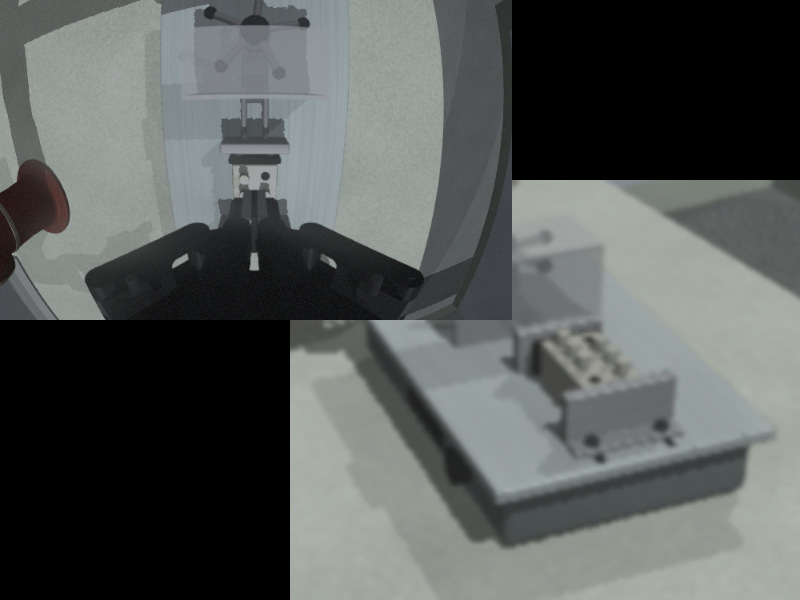

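The wheel and rack are free of the gripper. The rack stands square between pad and fence, with balls at (262,15) and (379,27) in the wrist picture. The w6 ball mask was only half a ball, so I'll redo that angle. I'll also compare the jaw-to-pad distance (spring compression) before and after.

Run:
```python
from h import *
C=np.array([.0005,.1155])
def ball(f,u,v,w=26,thr=60):
    p,d,eye,R,k=load(f); P=sh(cloud(d,eye,R,k,True)); v0,u0=max(v-w,0),u-w
    g=cv2.cvtColor(p,cv2.COLOR_BGR2GRAY)[v0:v+w,u0:u+w]; m=(g<thr).astype(np.uint8)
    m=cv2.morphologyEx(m,cv2.MORPH_OPEN,cv2.getStructuringElement(cv2.MORPH_ELLIPSE,(9,9)))
    n,l,s,c=cv2.connectedComponentsWithStats(m); i=1+s[1:,4].argmax(); cs,_=cv2.findContours((l==i).astype(np.uint8),0,1); (x,y),r=cv2.minEnclosingCircle(cs[0])
    q=sh(onplane((x+u0,y+v0),.14,eye,R,k,True))[0]; a=np.degrees(np.arctan2(q[0]-C[0],q[1]-C[1])); print(f,(x+u0,y+v0),round(r,1),s[i],q.round(4),'ang from +y',a.round(1),'mod72',(a%72).round(1),'rad',np.hypot(*(q[:2]-C)).round(4))
ball('w3',321,12,16);ball('w3',244,62,16);ball('w3',393,70,16)
ball('w4',238,214);ball('w4',150,288,20);ball('w6',238,214)
ball('w7',262,15,15);ball('w7',379,27,15)
# jaw front/back & pad extents
for f in ('w2','w3','w7'):
    p,d,eye,R,k=load(f); P=sh(cloud(d,eye,R,k,True)); x,y,z=P[...,0],P[...,1],P[...,2]
    j=(d>0)&(abs(x)<.04)&(z>.122)&(z<.132)&(y>-.065)&(y<.03); pd=(d>0)&(abs(x)<.03)&(z>.108)&(z<.1205)&(y>-.065)&(y<.03)&(p.max(2)<70)
    for n,q in(('jaw',j),('pad',pd)):
        if q.sum()>20: print(f,n,q.sum(),np.percentile(y[q],[2,10,50,90,98]).round(4),'z',np.median(z[q]).round(4))
```

```text
w3 (321.0, 13.5) 10.3 [  6   4  21  16 275] [0.003  0.1735 0.14  ] ang from +y 2.5 mod72 2.5 rad 0.0581
w3 (245.19767379760742, 63.10465049743652) 10.0 [  8   8  18  20 268] [-0.0539  0.1359  0.14  ] ang from +y -69.4 mod72 2.6 rad 0.0581
w3 (391.72596168518066, 69.39423084259033) 9.6 [  8   6  17  20 251] [0.0562 0.1312 0.14  ] ang from +y 74.3 mod72 2.3 rad 0.0579
w4 (237.52290153503418, 214.2511444091797) 18.0 [  8  11  36  33 953] [-0.002   0.1738  0.14  ] ang from +y -2.4 mod72 69.6 rad 0.0583Traceback (most recent call last):
  File "<stdin>", line 10, in <module>
  File "<stdin>", line 7, in ball
ValueError: attempt to get argmax of an empty sequence
```

Run:
```python
from h import *
C=np.array([.0005,.1155])
def ball(f,u,v,w=26,thr=60):
    p,d,eye,R,k=load(f); v0,u0=max(v-w,0),u-w
    g=cv2.cvtColor(p,cv2.COLOR_BGR2GRAY)[v0:v+w,u0:u+w]; m=(g<thr).astype(np.uint8)
    m=cv2.morphologyEx(m,cv2.MORPH_OPEN,cv2.getStructuringElement(cv2.MORPH_ELLIPSE,(9,9)))
    n,l,s,c=cv2.connectedComponentsWithStats(m)
    if n<2: print(f,'none'); return
    i=1+s[1:,4].argmax(); cs,_=cv2.findContours((l==i).astype(np.uint8),0,1); (x,y),r=cv2.minEnclosingCircle(cs[0])
    q=sh(onplane((x+u0,y+v0),.14,eye,R,k,True))[0]; a=np.degrees(np.arctan2(q[0]-C[0],q[1]-C[1])); print(f,(round(x+u0),round(y+v0)),round(r,1),s[i],q.round(4),'mod72',(a%72).round(1),'rad',np.hypot(*(q[:2]-C)).round(4))
ball('w6',238,214)
ball('w7',262,15,15);ball('w7',379,27,15)
for f in ('w2','w3','w7'):
    p,d,eye,R,k=load(f); P=sh(cloud(d,eye,R,k,True)); x,y,z=P[...,0],P[...,1],P[...,2]
    j=(d>0)&(abs(x)<.04)&(z>.122)&(z<.132)&(y>-.075)&(y<.03); pd=(d>0)&(abs(x)<.03)&(z>.108)&(z<.1205)&(y>-.075)&(y<.03)&(p.max(2)<70)
    for n,q in(('jaw',j),('pad',pd)):
        if q.sum()>20: print(f,n,q.sum(),np.percentile(y[q],[2,10,50,90,98]).round(4),'z',np.median(z[q]).round(4))
```

```text
w6 (234, 218) 17.7 [  5  13  36  34 919] [-0.0052  0.1736  0.14  ] mod72 66.4 rad 0.0584
w7 (262, 15) 7.8 [  8   8  14  16 165] [-0.0526  0.1406  0.14  ] mod72 7.3 rad 0.0587
w7 (380, 27) 6.0 [ 10  10  12  11 101] [0.0584 0.129  0.14  ] mod72 4.9 rad 0.0594
w2 jaw 2542 [-0.023  -0.0206 -0.0017  0.005   0.0064] z 0.1268
w2 pad 158 [-0.0245 -0.0244 -0.0167 -0.0067 -0.0065] z 0.1192
w3 jaw 1623 [-0.0208 -0.0054  0.0013  0.0068  0.0077] z 0.1269
w3 pad 311 [-0.0177 -0.0173 -0.0167  0.007   0.0075] z 0.1143
w7 jaw 2391 [-0.0737 -0.0685 -0.0481 -0.0257 -0.0237] z 0.1255
w7 pad 192 [-0.0459 -0.0457 -0.0447 -0.0444 -0.0442] z 0.1167
```

Corrected angles: the wheel was at 138.4° at fence contact and is now at ~150°. That is ~0.20 rad further, or ≈12 N plus the 2–4 N sliding force. The torque reading gave ~17 N, so both put the clamp force well within the firm range. The arm is clear, so I'm handing in.

```bash
python3 -c "
from h import *
print(robot.hand_in(), state()['time_s'])"
```

```text
the job is handed in; nothing more can be done
the job is handed in; nothing more can be done
```

The rack is set square in the clamp bay, pressed against the fence and clamped at an estimated 14–18 N. The job was handed in at about 22 s on the robot's clock.

- **Turning the wheel:** I pushed two spokes clockwise with the closed fingers, from about 2.5° to 150°. The push force read 14 N or less at each check, against the 25 N limit. The gripper touched only the rack and the wheel.
- **Clamp force:** The final wheel torque of about 0.575 N m implies 17–18 N. The wheel angle past fence contact, about 0.20 rad, implies about 12 N plus 2–4 N of sliding force. Both are inside the firm range of 8–28 N.
- **Last picture:** The rack sits between the pad and the fence, with the gripper well clear and the tool force near zero.

**Checks that failed or disagreed:**
- My first ball-angle reading used only half of a ball and had to be redone.
- The two balls in the last picture differ by about 2.4° (0.04 rad, or about 2.5 N).
- The jaw-to-pad depth comparison was too mixed to give the spring compression.
- I judged squareness after clamping by eye and did not measure it. I also did not measure the bottle, tip box and jar again; the gripper never went near them after the pick-up.

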